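Restock the cake counter trays by kind

TASK

Restock the display: carry each pastry from the marble slab to the steel tray that already shows a sample of its kind, and set it gently (not dropped), upright, on the middle of that tray's empty gold card, the long ones (the cake roll piece and the layered bar) lying along the tray. The wedge slice has no tray: leave it and the glass jar where they are, and do not tip any pastry over.

Things in the scene. Friction and masses are not known exactly. Their poses are not given: they have to be found in the camera images.
- tower: Firm chilled pastry, loose, standing on the marble slab (slab top 15 mm above the counter). Origin: centre of its underside; z up. Tall round layer cake, a cylinder 50 mm across and 48 mm high with a small cream ball on top (56 mm in all).
- tart: Firm chilled pastry, loose, standing on the marble slab (slab top 15 mm above the counter). Origin: centre of its underside; z up. Low round tart, a cylinder 60 mm across and 28 mm high, crust rim with a ring of eight nuts on a cream filling.
- roll: Firm chilled pastry, loose, standing on the marble slab (slab top 15 mm above the counter). Origin: centre of its underside; z up. Piece of cake roll with a rounded (arched) top, spiral on its end faces: 66 mm long along its x, 44 mm wide along its y, 44 mm high; the sides are upright up to 22 mm above the underside, then curve in with a 22 mm radius.
- bar: Firm chilled pastry, loose, standing on the marble slab (slab top 15 mm above the counter). Origin: centre of its underside; z up. Long rectangular layered pastry bar, flat top with pale cross stripes: 96 mm long along its x, 34 mm wide along its y, 34 mm high.
- tray_tower: Fixed shallow steel tray, 250 x 88 mm, rim 9 mm, inner floor 4 mm above the counter, with two flat gold cards (104 x 66 mm): the one nearer the robot is empty; the other bears a fixed sample, a tall round layer cake like tower. Origin: at counter height (z = 0) under the empty card's centre; x along the tray towards the sample, which is centred at x = 115 mm; the tray spans x = -70 to 180 mm.
- tray_tart: Fixed shallow steel tray, 250 x 88 mm, rim 9 mm, inner floor 4 mm above the counter, with two flat gold cards (104 x 66 mm): the one nearer the robot is empty; the other bears a fixed sample, a low round tart like tart. Origin: at counter height (z = 0) under the empty card's centre; x along the tray towards the sample, which is centred at x = 115 mm; the tray spans x = -70 to 180 mm.
- tray_roll: Fixed shallow steel tray, 250 x 88 mm, rim 9 mm, inner floor 4 mm above the counter, with two flat gold cards (104 x 66 mm): the one nearer the robot is empty; the other bears a fixed sample, an arched piece of cake roll like roll (length along x). Origin: at counter height (z = 0) under the empty card's centre; x along the tray towards the sample, which is centred at x = 115 mm; the tray spans x = -70 to 180 mm.
- tray_bar: Fixed shallow steel tray, 250 x 88 mm, rim 9 mm, inner floor 4 mm above the counter, with two flat gold cards (104 x 66 mm): the one nearer the robot is empty; the other bears a fixed sample, a long layered bar like bar (length along x). Origin: at counter height (z = 0) under the empty card's centre; x along the tray towards the sample, which is centred at x = 115 mm; the tray spans x = -70 to 180 mm.
- wedge: Pointed wedge-shaped slice of cake (85 mm long along its x, 54 mm wide at the back, 38 mm high), loose on the marble slab among the others. Its kind has no tray: it stays where it is. Origin: within 3 mm of the centre of its underside; the point looks to -x.
- jar: Bystander: round amber glass jar with brass lid, 72 mm across, 110 mm high, on the counter left of the trays; stays where it is. Origin: centre of its underside.
There are look-alikes about, which are no part of the job. Leave any pink look-alike of the tart alone.

How it is judged:
By the outcome, as a careful person would: the job done as asked, in the order asked, and still so for the second after the job is handed in, with the robot touching nothing.
It also fails if it takes over 99 s, if anything falls off the work surface, if the arm or the gripper's body presses on something with over 40 N, if the wrist force passes 120 N, or if a joint passes its speed limit or range.

ROBOT

A 6-joint arm with a two-finger parallel gripper is mounted at the origin on the work surface. World frame = base frame: x ahead of the robot, y to its left, z up, the work surface at z = 0. Lengths are in m, angles in rad, forces in N, time in s.
With the tool pointing down it reaches from about 0.35 to 0.875 m from the base axis. Payload 15.5 kg.
Tool frame: the origin (TCP) lies midway between the tips of the shut fingers; the grasp point (between the pads) lies 19 mm behind it; z points along the fingers, y is the line along which they close (so a half turn about z gives the same grasp; the last joint's range is limited). The gripper opens to 85 mm and grips with 20 to 120 N. Pads are 22 mm wide; open, the fingers measure 114 mm over their backs; the gripper's body (76 mm by 85 mm) begins 54 mm behind the grasp point. The pads swing forward as they close: fully open they stand 13 mm farther back than shut.
Start: joints at [1.042, 0.494, 1.345, -0, 1.302, -0.096], TCP at [0.262, 0.567, 0.231] pointing down, gripper open.
Joint ranges: [-2.91, 2.91], [-0.82, 2.16], [0.22, 2.67], [-1.22, 4.37], [0.12, 2.79], [-3.08, 3.08]. Speed limits (rad/s): [1.89, 1.89, 2.57, 3.01, 3.01, 3.01].

INTERFACE

Orientations are given as a unit quaternion [w, x, y, z].
In Python, from station import state, read_camera, hand_in gives the robot as it stands.
- The arm moves only by the tool send_rows, never from a script. Its argument "plan" is a list of rows, each a list of 3 entries, a list of its own where there are three numbers: the opening, from 0 (shut) to 1 (fully open), then the shift along the tool's x, y, z in mm, then the turn, a rotation vector about the tool's x, y, z in rad. A call has 1 to 12 rows; each row is the pose to reach, as a shift and turn from the pose commanded when the call began, along the tool's axes at that moment; what a row does not reach only later rows make up. A row lasts 1/10 s, in which the tool goes at most 50 mm and 8.59 degrees, less where a joint would pass 70% of its speed; a pose out of reach is approached as far as the arm can. A call with a gripper value outside its range is refused whole. The fingers move at their own pace and stop on an object; "squeeze" is the grip in N (left out, the last holds). Time passes only in rows, so rows that repeat a pose let the fingers close. It gives the time, the measured TCP pose, the force, the opening and the grip force at its end, in the units of the state.
- state(): the state, without advancing time (a new reading comes with each control period).
- read_camera(name): name is "scene" or "top"; returns a dict with "color" (420x560x3 uint8, red, green, blue), "camera_matrix" (3x3 intrinsics, pixels), "xyz" and "orientation" of the camera in the world. Camera axes: x right, y up, looking along -z (the intrinsics and any distortion apply to the point x, -y, -z); pixel columns grow to the right and rows downward; lengths in m; the calibration is good to about 2 mm. A picture is of the moment at which its call begins. There is no depth.
- hand_in(): hands the job in; it is judged then, once.
The state is a dict: "t": time; "joint_positions": joint angles; "qd": joint speeds; "effort": joint torques, N m; "tool_pos": TCP position; "orientation": TCP orientation; "force": force on the tool from outside, world axes, zero at the start; "wrist_torque": the same for the moment, N m; "width": finger opening in m; "finger_force": force on a finger pad.
Only numpy, scipy, OpenCV 4.12 (cv2) and the standard library are available. Lean on these libraries where they do the work, as an engineer would, in place of code of your own. Each camera call takes 0.05 s, during which the arm holds its last target. There are 200 camera calls.

## Working session

There is one attempt and no reset: what is moved stays moved. The work goes in short steps, Python scripts to look and compute and a tool call to move; the robot and the scene stay as the last step left them, time stands still between calls to the robot, and variables do not carry over. Pictures are saved under pics/ and viewed, at most 14 in all, crops included, and the job is handed in when it is done.

Besides the shell and the picture viewer there is one more tool, called as a command line: name --argument value ..., lists and objects as JSON in quotes. send_rows: Moves the arm, as the interface text tells. Its arguments: {"type":"object","properties":{"plan":{"type":"array"},"squeeze":{"type":"number"}},"required":["plan"]}

```bash
mkdir -p pics; ls; cat > h.py <<'E'
import numpy as np, cv2
from station import state, read_camera, hand_in
from scipy.spatial.transform import Rotation as R
def rot(q): return R.from_quat([q[1],q[2],q[3],q[0]])
def ray(c,u,v):
    K=np.array(c["camera_matrix"]); p=np.linalg.inv(K)@[u,v,1]
    return rot(c["orientation"]).apply([p[0],-p[1],-p[2]])
def cast(c,u,v,z):
    d=ray(c,u,v); o=np.array(c["xyz"]); return o+d*(z-o[2])/d[2]
def proj(c,P):
    p=rot(c["orientation"]).inv().apply(np.array(P)-c["xyz"]); K=np.array(c["camera_matrix"])
    q=K@[p[0],-p[1],-p[2]]; return q[:2]/q[2]
E
python3 - <<'E'
from h import *
for n in("scene","top"):
    c=read_camera(n); cv2.imwrite(f"pics/{n}0.png",c["color"][:,:,::-1]); print(n,c["camera_matrix"],c["xyz"],c["orientation"],[k for k in c])
print(state())
E
```

```text
pics
scene [[411.49775301   0.         279.7575951 ]
 [  0.         411.49775301 200.85836923]
 [  0.           0.           1.        ]] [1.32912643 0.2207175  0.7976201 ] [0.57953956 0.26864173 0.31417208 0.70232572] ['color', 'camera_matrix', 'xyz', 'orientation']
top [[410.00648761   0.         282.89854271]
 [  0.         410.00648761 210.09136393]
 [  0.           0.           1.        ]] [0.26844752 0.06831684 1.16130808] [-0.69922362 -0.05960338  0.06412075  0.70952258] ['color', 'camera_matrix', 'xyz', 'orientation']
{'t': 0.1, 'joint_positions': array([ 1.04251060e+00,  4.94136465e-01,  1.34608145e+00,  1.60464402e-06,
        1.30250545e+00, -9.55042841e-02]), 'qd': array([-2.73289088e-05, -2.49385508e-03, -2.91243553e-04, -1.45040672e-03,
       -4.02760743e-04,  1.30753029e-03]), 'effort': array([ 2.28598772e-03, -8.83591318e+01, -3.84557176e+01, -9.62500599e-05,
        4.96087741e-03, -1.35824894e-04]), 'tool_pos': array([0.26195373, 0.56708807, 0.23074614]), 'orientation': array([-1.74221715e-04,  2.14706097e-01,  9.76678541e-01, -5.37838719e-04]), 'force': array([ 0.14961698, -0.25698589,  0.03208475]), 'wrist_torque': array([ 0.02646866, -0.07830449,  0.09626426]), 'finger_force': 0.0, 'width': 0.08567159718435403}
```

View pics/top0.png

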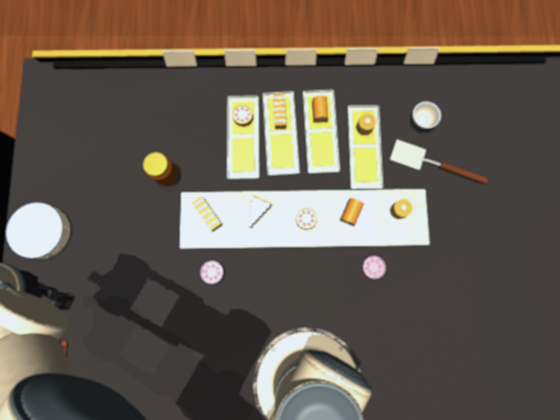

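View pics/scene0.png

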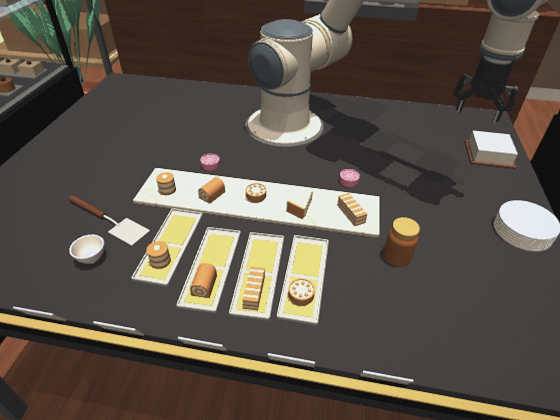

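The top view looks along +x at the top of the image and +y to the left. Slab, left to right: bar (207,214), wedge (259,210), tart (306,218), roll (352,211), tower (402,208). Tray samples: tart (243,115), bar (280,110), roll (320,108), tower (366,123), with the empty cards near row 155. The pink look-alikes are at (211,272) and (373,267).

```bash
cat > meas.py <<'E'
from h import *
top=read_camera("top"); sc=read_camera("scene")
def hsv(c): return cv2.cvtColor(c["color"],cv2.COLOR_RGB2HSV)
def blobs(m,amin):
    n,l,s,ce=cv2.connectedComponentsWithStats(m.astype(np.uint8)); 
    return [(i,s[i],ce[i],l==i) for i in range(1,n) if s[i][4]>amin]
def worldrect(c,m,z):
    k=cv2.findContours(m.astype(np.uint8),cv2.RETR_EXTERNAL,cv2.CHAIN_APPROX_NONE)[0]
    k=max(k,key=len)[:,0]; W=np.array([cast(c,u,v,z)[:2] for u,v in k])
    r=cv2.minAreaRect((W*1000).astype(np.float32)); p=cv2.boxPoints(r)
    e=p[1]-p[0],p[2]-p[1]; a=max(e,key=np.linalg.norm); 
    return np.array(r[0]).round(1),np.sort(r[1]).round(0),round(np.degrees(np.arctan2(a[1],a[0]))%180,1)
E
python3 - <<'E'
from meas import *
for nm,c in(("top",top),("scene",sc)):
    H=hsv(c); h,s,v=[H[...,i].astype(int) for i in range(3)]
    print(nm,"cards")
    m=(h>22)&(h<34)&(s>90)&(v>140)
    for i,st,ce,mm in blobs(m,150):
        print(st,ce.round(1),*worldrect(c,mm,.0045))
    print("objs")
    # slab: marble bright low saturation; hull
    w=(s<60)&(v>150)
    b=max(blobs(w,300),key=lambda b:b[1][2] if b[1][3]<100 else 0)
    k=cv2.findContours(b[3].astype(np.uint8),0,2)[0]; hull=np.zeros(w.shape,np.uint8)
    cv2.fillConvexPoly(hull,cv2.convexHull(np.vstack(k)),1)
    o=(hull>0)&(s>75)
    o=cv2.morphologyEx(o.astype(np.uint8),cv2.MORPH_CLOSE,np.ones((5,5)))
    for i,st,ce,mm in blobs(o,50):
        print(st,ce.round(1),*[worldrect(c,mm,.015+z) for z in(.017,)])
E
```

```text
top cards
[377  47  32   6 152] [392.3  49.9] [ 969.6 -286.5] [17. 96.] 91.5
[439  46 121   7 664] [499.2  48.7] [ 970.3 -616.1] [ 19. 374.] 90.0
[193  49  32   6 174] [209.3  51.7] [971.3 280.5] [17. 96.] 89.3
[255  49  32   6 164] [269.6  51.1] [969.  90.] [17. 95.] 89.3
[316  48  32   6 179] [331.5  50.5] [970.1 -98. ] [17. 96.] 89.3
[ 33  50 130   7 717] [98.9 53.1] [970.7 620.1] [ 19. 395.] 90.1
[308  96  23  33 308] [318.5 115.3] [770.2 -53.9] [64. 99.] 2.6
[268  98  23  33 380] [278.9 113.9] [765.5  66.2] [64. 99.] 2.8
[353 111  22  33 400] [362.6 129.2] [ 721.1 -185.1] [ 63. 100.] 179.2
[233 118  21  16 213] [242.8 128.1] [730.2 174.2] [47. 60.] 89.2
[310 132  24  34 694] [321.8 148.6] [655.7 -58.2] [ 63. 101.] 3.0
[271 134  22  34 673] [281.7 150.3] [652.   60.5] [ 61. 100.] 2.6
[233 138  21  33 665] [242.9 154.5] [641.8 173.7] [59. 98.] 0.4
[354 148  23  34 726] [365.2 164.3] [ 605.7 -183.8] [ 63. 100.] 179.9
[143 152  25  24 460] [154.7 163.5] [616.7 432. ] [69. 70.] 134.9
[396 199  16  17 182] [403.4 207. ] [ 477.3 -287.3] [43. 47.] 176.4
objs
scene cards
[159 215  36  30
[... 395 characters left out ...]
4  35  39 413] [255.8 294.7] [765.4  64.9] [ 65. 102.] 2.9
[284 280  33  37 373] [301.2 305.9] [755.  173.4] [ 64. 101.] 0.2
[ 100  337  344   65 1477] [271.7 368.3] [937.7 123.8] [ 16. 698.] 90.0
objs
[156 172  20  23 351] [165.7 183.1] (array([ 454.4, -277.2]), array([ 50., 109.]), np.float32(27.2))
[199 177  26  26 442] [211.6 189.8] (array([ 454.3, -132.2]), array([ 68., 101.]), np.float32(155.1))
[246 183  20  20 289] [255.5 192.8] (array([443.5,  -6.5]), array([56., 86.]), np.float32(12.1))
[338 193  29  33 538] [351.6 209.3] (array([458.2, 269.9]), array([ 57., 124.]), np.float32(34.1))
[287 195  25  24 234] [297.1 208.8] (array([471.1, 120.6]), array([ 63., 102.]), np.float32(173.5))
```

```bash
python3 - <<'E'
from meas import *
c=top;H=hsv(c); s=H[...,1].astype(int);v=H[...,2].astype(int)
roi=np.zeros(s.shape,bool);roi[193:244,184:426]=1
o=roi&((s>50)|(v<120)); o=cv2.morphologyEx(o.astype(np.uint8),cv2.MORPH_CLOSE,np.ones((3,3)))
zs=[.017+.015,.015+.022,.015+.014,.015+.024]
for i,st,ce,mm in blobs(o,40):
    print(st,ce.round(1),*[worldrect(c,mm,.015+z) for z in(.014,.034)])
sub=c["color"][185:250,175:435,::-1]; a=cv2.resize(sub,None,fx=3,fy=3,interpolation=cv2.INTER_CUBIC)
mk=cv2.resize(o[185:250,175:435]*255,None,fx=3,fy=3,interpolation=0)
cv2.imwrite("pics/slab.png",np.vstack([a,cv2.merge([mk]*3)]))
E
```

```text
[193 197  29  34 331] [206.7 213. ] (array([463.6, 273.1]), array([ 35., 101.]), np.float32(34.6)) (array([460.2, 269.5]), array([34., 99.]), np.float32(34.6))
[341 198  23  27 380] [351.8 210.9] (array([ 464.2, -134. ]), array([42., 73.]), np.float32(155.0)) (array([ 460.7, -130.5]), array([41., 72.]), np.float32(155.0))
[391 199  22  19 313] [401.4 208.4] (array([ 468.1, -274.5]), array([49., 62.]), np.float32(132.4)) (array([ 464.6, -268.5]), array([48., 61.]), np.float32(132.4))
```

View pics/slab.png

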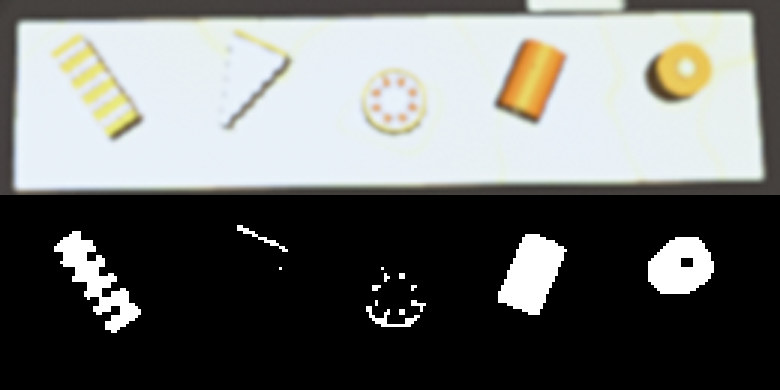

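```bash
python3 - <<'E'
from h import *
top=read_camera("top");sc=read_camera("scene")
print("tower",cast(top,403.5,207.2,.063),cast(sc,165.8,183.3,.015+.026))
print("tart",cast(top,306.5,218.8,.043),cast(sc,255.5,192.8,.015+.016))
print("roll",cast(top,351.8,210.9,.037),cast(sc,211.6,189.8,.037))
print("bar",cast(top,206.9,213.2,.032),cast(sc,351.6,209.3,.032))
s=state();print(rot(s["orientation"]).as_matrix().round(3))
E
```

```text
tower [ 0.46615467 -0.26929687  0.063     ] [ 0.46642397 -0.26907637  0.041     ]
tart [ 0.44101165 -0.00513463  0.043     ] [ 0.44471199 -0.00586369  0.031     ]
roll [ 0.46239951 -0.13233369  0.037     ] [ 0.46376654 -0.13123019  0.037     ]
bar [0.46248715 0.27176957 0.032     ] [0.46203616 0.27129509 0.032     ]
[[-0.908  0.419 -0.   ]
 [ 0.419  0.908 -0.   ]
 [ 0.    -0.    -1.   ]]
```

```bash
cat >> h.py <<'E'
def go(x,y,z,xang):
    s=state(); r=rot(s["orientation"]); d=np.array([x,y,z])-s["tool_pos"]*1000
    ca=np.radians(xang); X=np.array([np.cos(ca),np.sin(ca),0]); Z=np.array([0,0,-1.]); 
    T=R.from_matrix(np.array([X,np.cross(Z,X),Z]).T)
    print("shift",r.inv().apply(d).round(1),"turn",(r.inv()*T).as_rotvec().round(4),"dist",np.linalg.norm(d).round(),"t",s["t"],"w",round(s["width"],4))
E
python3 -c "
from h import *
go(466,-269,130,90)"
```

```text
shift [-535.9 -673.7  101.3] turn [-2.000e-04  1.000e-04  1.138e+00] dist 867.0 t 0.4 w 0.0851
```

send_rows --plan '[[1,[-12,-15,2],[0,0,0.02]],[1,[-268,-337,50],[0,0,0.57]],[1,[-268,-337,50],[0,0,0.57]],[1,[-268,-337,50],[0,0,0.57]],[1,[-268,-337,50],[0,0,0.57]],[1,[-268,-337,50],[0,0,0.57]],[1,[-268,-337,50],[0,0,0.57]],[1,[-268,-337,50],[0,0,0.57]],[1,[-268,-337,50],[0,0,0.57]],[1,[-268,-337,50],[0,0,0.57]],[1,[-268,-337,50],[0,0,0.57]],[1,[-268,-337,50],[0,0,0.57]]]' --squeeze 40

```text
t: 1.6
tool_pos: [0.3642, 0.1492, 0.1814]
orientation: [0.0, 0.481, 0.877, 0.0]
force: [-0.1, -0.1, -0.5]
width: 0.0854
finger_force: 0.0
```

```bash
python3 -c "
from h import *
go(466,-269,130,90);print(state()['tool_pos'])"
```

```text
shift [-407.4 -138.7   51.4] turn [ 4.000e-04 -2.000e-04  5.669e-01] dist 433.0 t 1.6 w 0.0854
[0.36423649 0.14916077 0.18143373]
```

send_rows --plan '[[1,[-407,-139,51],[0,0,0.567]],[1,[-407,-139,51],[0,0,0.567]],[1,[-407,-139,51],[0,0,0.567]],[1,[-407,-139,51],[0,0,0.567]],[1,[-407,-139,51],[0,0,0.567]],[1,[-407,-139,51],[0,0,0.567]],[1,[-407,-139,51],[0,0,0.567]],[1,[-407,-139,51],[0,0,0.567]],[1,[-407,-139,51],[0,0,0.567]],[1,[-407,-139,51],[0,0,0.567]],[1,[-407,-139,51],[0,0,0.567]],[1,[-407,-139,51],[0,0,0.567]]]'

```text
t: 2.8
tool_pos: [0.466, -0.2672, 0.1303]
orientation: [-0.0, 0.706, 0.708, 0.0]
force: [0.2, -0.3, -0.0]
width: 0.0854
finger_force: 0.0
```

```bash
python3 -c "
from h import *
go(466,-269,28,90);print(state()['tool_pos'])
c=read_camera('scene');cv2.imwrite('pics/a1.png',cv2.resize(c['color'][90:300,100:380,::-1],None,fx=2.5,fy=2.5))"
```

```text
shift [ -1.9   0.  102.3] turn [-0.0004 -0.0005  0.0026] dist 102.0 t 2.8 w 0.0854
[ 0.46602327 -0.26718427  0.13028408]
```

View pics/a1.png

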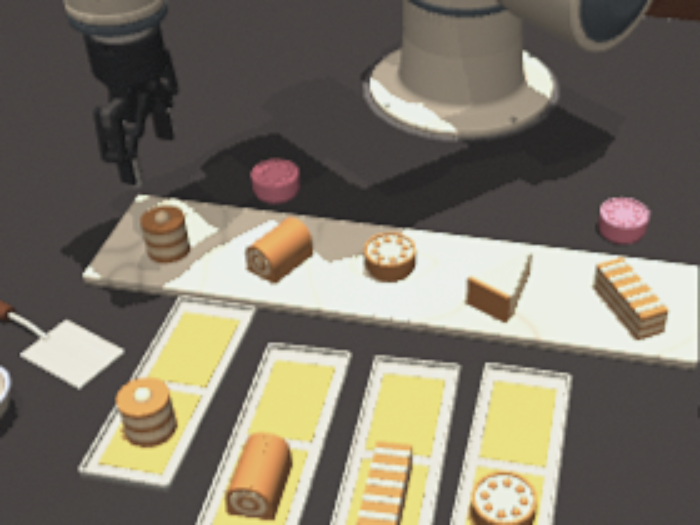

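The gripper is hanging above the tower, and all the other pieces are untouched.

send_rows --plan '[[1,[-1,0,40],[0,0,0]],[1,[-1,0,80],[0,0,0]],[1,[-1,0,100],[0,0,0]],[1,[-1,0,108],[0,0,0]],[1,[-1,0,108],[0,0,0]],[0.3,[-1,0,108],[0,0,0]],[0.3,[-1,0,108],[0,0,0]],[0.3,[-1,0,108],[0,0,0]],[0.3,[-1,0,108],[0,0,0]],[0.3,[-1,0,108],[0,0,0]],[0.3,[-1,0,108],[0,0,0]],[0.3,[-1,0,108],[0,0,0]]]'

```text
t: 4.05
tool_pos: [0.4664, -0.2701, 0.0236]
orientation: [0.001, 0.707, 0.707, 0.0]
force: [-1.8, 2.3, 11.3]
width: 0.0492
finger_force: 39.6
```

```bash
python3 -c "
from h import *
go(605,-185,70,90);print(state())"
```

```text
shift [ 84.9 138.7 -46.3] turn [0.0016 0.0011 0.001 ] dist 169.0 t 4.05 w 0.0492
{'t': 4.05, 'joint_positions': array([-6.35813225e-01,  6.67555941e-01,  1.75203375e+00,  1.89757171e-04,
        7.20047229e-01, -6.36939463e-01]), 'qd': array([-0.00034149,  0.00033354,  0.00149091, -0.001189  ,  0.00170597,
        0.0005286 ]), 'effort': array([-9.54956934e-01, -7.81006551e+01, -1.81660169e+01, -2.66084382e-01,
       -6.42351676e-01,  4.20882180e-02]), 'tool_pos': array([ 0.46641924, -0.27011643,  0.0235851 ]), 'orientation': array([9.57730520e-04, 7.06758564e-01, 7.07454149e-01, 2.07125265e-04]), 'force': array([-1.77857306,  2.27396069, 11.30286649]), 'wrist_torque': array([0.37481485, 0.14528338, 0.00724992]), 'finger_force': 39.573508501052856, 'width': 0.0491885387452186}
```

send_rows --plan '[[0.3,[0,0,-8],[0,0,0]],[0.3,[0,0,-25],[0,0,0]],[0.3,[3,6,-45],[0,0,0]],[0.3,[12,20,-50],[0,0,0]],[0.3,[24,40,-50],[0,0,0]],[0.3,[37,61,-50],[0,0,0]],[0.3,[50,82,-50],[0,0,0]],[0.3,[63,103,-50],[0,0,0]],[0.3,[74,121,-50],[0,0,0]],[0.3,[81,133,-50],[0,0,0]],[0.3,[84,138,-50],[0,0,0]],[0.3,[84,138,-45],[0,0,0]]]'

```text
t: 5.25
tool_pos: [0.6044, -0.1854, 0.0675]
orientation: [0.0, 0.707, 0.708, 0.0]
force: [0.4, -0.1, -0.4]
width: 0.0491
finger_force: 41.7
```

```bash
python3 -c "
from h import *
go(605,-185,15,90);print(state()['force'])
c=read_camera('scene');cv2.imwrite('pics/a2.png',cv2.resize(c['color'][90:300,100:380,::-1],None,fx=2.5,fy=2.5))"
```

```text
shift [ 0.5  0.6 52.5] turn [0.0009 0.0004 0.0017] dist 52.0 t 5.25 w 0.0491
[ 0.42634498 -0.07588249 -0.44599326]
```

View pics/a2.png

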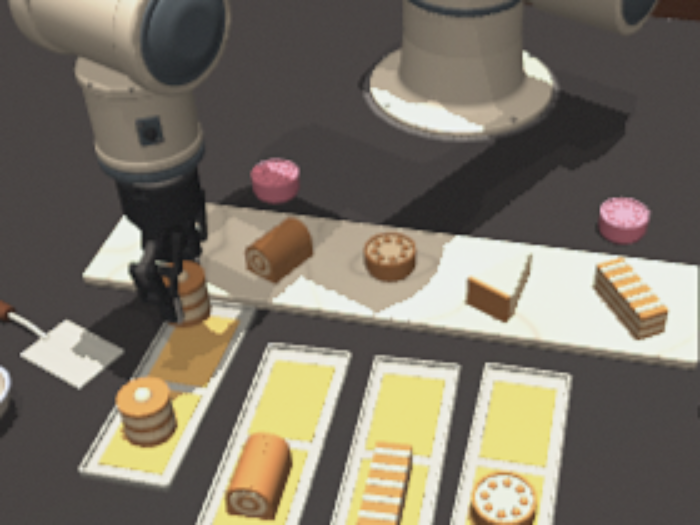

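send_rows --plan '[[0.3,[0,0,15],[0,0,0]],[0.3,[0,0,30],[0,0,0]],[0.3,[0,0,42],[0,0,0]],[0.3,[0,0,48],[0,0,0]],[0.3,[0,0,51],[0,0,0]],[0.3,[0,0,53],[0,0,0]],[0.3,[0,0,54],[0,0,0]],[0.3,[0,0,54.5],[0,0,0]],[0.3,[0,0,54.5],[0,0,0]]]'

```text
t: 6.2
tool_pos: [0.6039, -0.1857, 0.0131]
orientation: [0.0, 0.707, 0.707, 0.0]
force: [0.1, 0.2, -1.5]
width: 0.049
finger_force: 41.7
```

send_rows --plan '[[0.3,[0.5,1,0.7],[0,0,0]],[0.3,[0.5,1,0.7],[0,0,0]],[0.3,[0.5,1,1.2],[0,0,0]],[0.3,[0.5,1,1.2],[0,0,0]]]'

```text
t: 6.6
tool_pos: [0.6047, -0.1854, 0.0126]
orientation: [0.0, 0.707, 0.707, -0.0]
force: [-6.6, -0.9, 15.0]
width: 0.0491
finger_force: 43.3
```

Contact made. Release and retreat, then go on to the tart.

send_rows --plan '[[0.65,[0,0,-0.7],[0,0,0]],[0.75,[0,0,-0.7],[0,0,0]],[0.85,[0,0,-0.7],[0,0,0]],[0.9,[0,0,-0.7],[0,0,0]],[0.9,[0,0,-0.7],[0,0,0]],[0.9,[0,0,-15],[0,0,0]],[0.9,[0,0,-50],[0,0,0]],[1,[0,0,-90],[0,0,0]],[1,[0,0,-110],[0,0,0]],[1,[0,0,-110],[0,0,0]]]'

```text
t: 7.6
tool_pos: [0.6065, -0.1859, 0.1259]
orientation: [0.003, 0.707, 0.707, 0.001]
force: [0.1, -0.4, -0.4]
width: 0.0852
finger_force: 0.0
```

```bash
python3 -c "
from h import *
go(442.5,-5.5,70,90);print(state()['tool_pos'])
c=read_camera('scene');cv2.imwrite('pics/a3.png',cv2.resize(c['color'][90:300,100:380,::-1],None,fx=2.5,fy=2.5))"
```

```text
shift [ 180.7 -164.1   54.6] turn [0.0057 0.0024 0.0011] dist 250.0 t 7.6 w 0.0852
[ 0.60652846 -0.18585255  0.12591935]
```

View pics/a3.png

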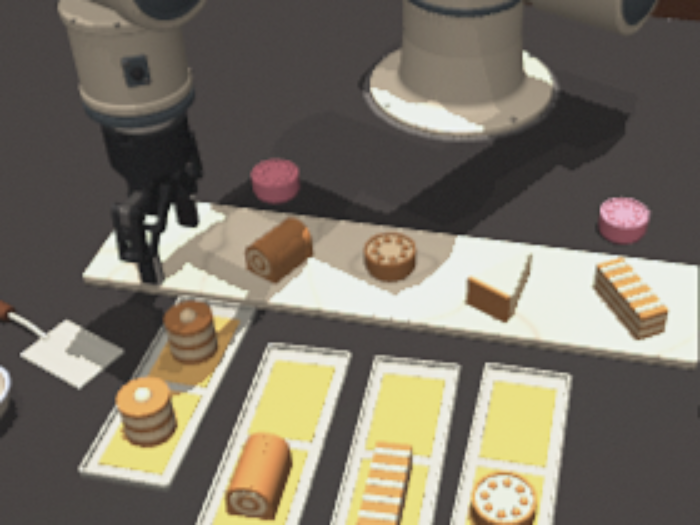

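The tower stands upright, mid-card, at crop pixel (190,330). Now the tart.

send_rows --plan '[[1,[30,-27,5],[0,0,0]],[1,[75,-68,15],[0,0,0]],[1,[181,-164,55],[0,0,0]],[1,[181,-164,55],[0,0,0]],[1,[181,-164,55],[0,0,0]],[1,[181,-164,55],[0,0,0]],[1,[181,-164,55],[0,0,0]],[1,[181,-164,55],[0,0,0]],[1,[181,-164,55],[0,0,0]]]'

```text
t: 8.55
tool_pos: [0.442, -0.0052, 0.0667]
orientation: [0.001, 0.707, 0.707, 0.0]
force: [0.1, 0.1, -0.3]
width: 0.0855
finger_force: 0.0
```

```bash
python3 -c "
from h import *
go(442.5,-5.5,14,90)"
```

```text
shift [-0.3  0.5 52.7] turn [0.0014 0.0002 0.0002] dist 53.0 t 8.55 w 0.0855
```

send_rows --plan '[[1,[0,0,25],[0,0,0]],[1,[0,0,43],[0,0,0]],[1,[0,0,53],[0,0,0]],[1,[0,0,53],[0,0,0]],[0.5,[0,0,53],[0,0,0]],[0.5,[0,0,53],[0,0,0]],[0.5,[0,0,53],[0,0,0]],[0.5,[0,0,53],[0,0,0]],[0.5,[0,0,53],[0,0,0]],[0.5,[0,0,53],[0,0,0]]]'

```text
t: 9.55
tool_pos: [0.4411, -0.0045, 0.0145]
orientation: [0.001, 0.707, 0.707, 0.0]
force: [-0.3, -1.6, 4.8]
width: 0.0592
finger_force: 41.7
```

```bash
python3 -c "
from h import *
go(641,173,59,90);print(state()['force'])"
```

```text
shift [177.3 200.2 -44.3] turn [0.0014 0.0003 0.0011] dist 271.0 t 9.55 w 0.0592
[-0.34628573 -1.63616633  4.75895091]
```

send_rows --plan '[[0.5,[0,0,-10],[0,0,0]],[0.5,[0,0,-35],[0,0,0]],[0.5,[6,7,-50],[0,0,0]],[0.5,[20,23,-50],[0,0,0]],[0.5,[43,49,-50],[0,0,0]],[0.5,[67,76,-50],[0,0,0]],[0.5,[91,103,-50],[0,0,0]],[0.5,[115,130,-50],[0,0,0]],[0.5,[139,157,-50],[0,0,0]],[0.5,[159,180,-50],[0,0,0]],[0.5,[172,195,-50],[0,0,0]],[0.5,[177,200,-45],[0,0,0]]]'

```text
t: 10.75
tool_pos: [0.6422, 0.1743, 0.0603]
orientation: [0.001, 0.706, 0.708, 0.001]
force: [-0.2, -0.2, -1.2]
width: 0.0586
finger_force: 43.3
```

send_rows --plan '[[0.5,[0,0,0],[0,0,0]]]'

```text
t: 10.85
tool_pos: [0.6402, 0.1732, 0.0586]
orientation: [-0.0, 0.707, 0.708, -0.0]
force: [-0.6, 0.4, -0.8]
width: 0.0588
finger_force: 43.3
```

```bash
python3 -c "
from h import *
go(641,173,4.5,90);print(state()['force'])"
```

```text
shift [-0.2  0.9 54.1] turn [-0.0003  0.0001  0.0017] dist 54.0 t 10.85 w 0.0588
[-0.5532861   0.39656254 -0.84059477]
```

send_rows --plan '[[0.5,[0,0.5,15],[0,0,0]],[0.5,[0,0.5,32],[0,0,0]],[0.5,[0,0.5,44],[0,0,0]],[0.5,[0,0.5,50],[0,0,0]],[0.5,[0,0.5,52.5],[0,0,0]],[0.5,[0,0.5,54],[0,0,0]],[0.5,[0,0.5,54.5],[0,0,0]],[0.5,[0,0.5,55],[0,0,0]],[0.5,[0,0.5,55],[0,0,0]]]'

```text
t: 11.75
tool_pos: [0.6411, 0.1729, 0.0039]
orientation: [0.0, 0.707, 0.707, 0.0]
force: [0.6, -0.1, -1.2]
width: 0.0588
finger_force: 43.3
```

send_rows --plan '[[0.5,[0,0,0.5],[0,0,0]],[0.5,[0,0,0.5],[0,0,0]],[0.5,[0,0,0.8],[0,0,0]],[0.5,[0,0,0.8],[0,0,0]]]'

```text
t: 12.15
tool_pos: [0.6411, 0.1729, 0.0034]
orientation: [0.0, 0.707, 0.707, 0.0]
force: [-1.5, -0.6, 8.5]
width: 0.0585
finger_force: 44.6
```

send_rows --plan '[[0.75,[0,0,-0.4],[0,0,0]],[0.85,[0,0,-0.4],[0,0,0]],[0.95,[0,0,-0.4],[0,0,0]],[1,[0,0,-0.4],[0,0,0]],[1,[0,0,-0.4],[0,0,0]],[1,[0,0,-15],[0,0,0]],[1,[0,0,-50],[0,0,0]],[1,[0,0,-90],[0,0,0]],[1,[0,0,-110],[0,0,0]],[1,[0,0,-110],[0,0,0]]]'

```text
t: 13.15
tool_pos: [0.6428, 0.1732, 0.1173]
orientation: [0.002, 0.707, 0.707, 0.003]
force: [-0.5, -0.7, -1.0]
width: 0.0853
finger_force: 0.0
```

```bash
python3 -c "
from h import *
go(463,-132,85,155);print(state()['tool_pos'])"
```

```text
shift [-305.1 -180.4   30.9] turn [ 0.0061  0.0025 -1.1334] dist 356.0 t 13.15 w 0.0853
[0.64283615 0.1732409  0.11734444]
```

send_rows --plan '[[1,[-30,-18,3],[0,0,-0.1]],[1,[-305,-180,31],[0,0,-1.133]],[1,[-305,-180,31],[0,0,-1.133]],[1,[-305,-180,31],[0,0,-1.133]],[1,[-305,-180,31],[0,0,-1.133]],[1,[-305,-180,31],[0,0,-1.133]],[1,[-305,-180,31],[0,0,-1.133]],[1,[-305,-180,31],[0,0,-1.133]],[1,[-305,-180,31],[0,0,-1.133]],[1,[-305,-180,31],[0,0,-1.133]],[1,[-305,-180,31],[0,0,-1.133]],[1,[-305,-180,31],[0,0,-1.133]]]'

```text
t: 14.35
tool_pos: [0.4617, -0.1316, 0.0819]
orientation: [0.0, 0.217, 0.976, 0.0]
force: [0.6, 0.0, -0.4]
width: 0.0853
finger_force: 0.0
```

```bash
python3 -c "
from h import *
go(463,-132,14,155);print(state()['tool_pos'])
c=read_camera('scene');cv2.imwrite('pics/a4.png',cv2.resize(c['color'][90:300,100:380,::-1],None,fx=2.5,fy=2.5))"
```

```text
shift [-1.3  0.2 67.9] turn [ 0.0001  0.0002 -0.0016] dist 68.0 t 14.35 w 0.0853
[ 0.46167969 -0.1316425   0.08186449]
```

View pics/a4.png

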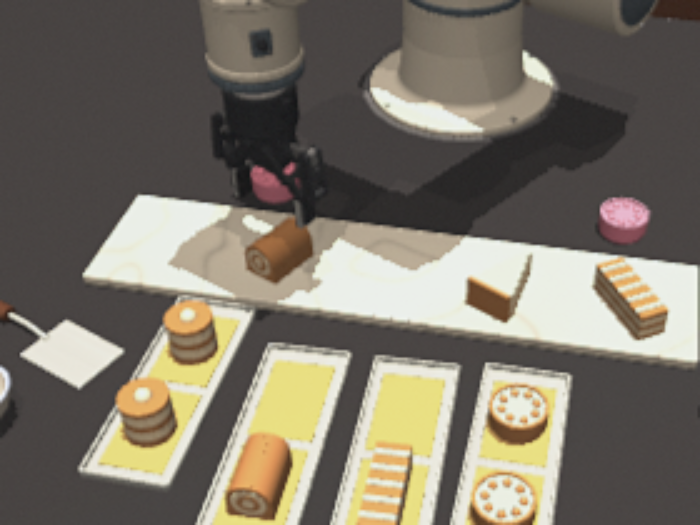

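The tart is on its card at crop pixel (518,412). The gripper is above the roll, square to it.

send_rows --plan '[[1,[-0.5,0,30],[0,0,0]],[1,[-0.5,0,55],[0,0,0]],[1,[-0.5,0,66],[0,0,0]],[1,[-0.5,0,66],[0,0,0]],[0.3,[-0.5,0,66],[0,0,0]],[0.3,[-0.5,0,66],[0,0,0]],[0.3,[-0.5,0,66],[0,0,0]],[0.3,[-0.5,0,66],[0,0,0]],[0.3,[-0.5,0,66],[0,0,0]],[0.3,[-0.5,0,66],[0,0,0]],[0.3,[-0.5,0,66],[0,0,0]]]'

```text
t: 15.5
tool_pos: [0.4622, -0.1327, 0.0167]
orientation: [0.001, 0.217, 0.976, -0.0]
force: [-0.4, 1.1, 10.4]
width: 0.0433
finger_force: 39.8
```

```bash
python3 -c "
from h import *
go(655,-59,60,182.5);print(state()['tool_pos'])
"
```

```text
shift [-143.6  148.4  -43. ] turn [-3.000e-04  1.600e-03 -4.805e-01] dist 211.0 t 15.5 w 0.0433
[ 0.46216567 -0.13267588  0.01673604]
```

send_rows --plan '[[0.3,[0,0,-10],[0,0,0]],[0.3,[0,0,-35],[0,0,0]],[0.3,[-5,5,-50],[0,0,-0.02]],[0.3,[-17,17,-50],[0,0,-0.06]],[0.3,[-36,37,-50],[0,0,-0.12]],[0.3,[-55,57,-50],[0,0,-0.18]],[0.3,[-75,77,-50],[0,0,-0.25]],[0.3,[-95,98,-50],[0,0,-0.32]],[0.3,[-114,118,-50],[0,0,-0.38]],[0.3,[-131,136,-50],[0,0,-0.44]],[0.3,[-141,146,-50],[0,0,-0.475]],[0.3,[-143,148,-45],[0,0,-0.48]]]'

```text
t: 16.7
tool_pos: [0.6556, -0.0585, 0.062]
orientation: [0.001, -0.022, 1.0, -0.0]
force: [-0.3, -0.2, -0.6]
width: 0.0431
finger_force: 41.8
```

send_rows --plan '[[0.3,[0,0,0],[0,0,0]]]'

```text
t: 16.8
tool_pos: [0.6532, -0.0588, 0.0605]
orientation: [-0.0, -0.021, 1.0, 0.0]
force: [-0.1, -0.3, -0.5]
width: 0.0432
finger_force: 41.8
```

```bash
python3 -c "
from h import *
go(655,-59,6.2,182.5);print(state()['tool_pos'])
"
```

```text
shift [-1.9 -0.3 54.3] turn [ 0.0001 -0.001  -0.001 ] dist 54.0 t 16.8 w 0.0432
[ 0.65318047 -0.05880648  0.0604994 ]
```

send_rows --plan '[[0.3,[-1,0,15],[0,0,0]],[0.3,[-1,0,32],[0,0,0]],[0.3,[-1,0,44],[0,0,0]],[0.3,[-1,0,50],[0,0,0]],[0.3,[-1,0,52.5],[0,0,0]],[0.3,[-1,0,54],[0,0,0]],[0.3,[-1,0,54.5],[0,0,0]],[0.3,[-1,0,55],[0,0,0]],[0.3,[-1,0,55],[0,0,0]]]'

```text
t: 17.7
tool_pos: [0.655, -0.0589, 0.0061]
orientation: [0.0, -0.022, 1.0, -0.0]
force: [-0.5, -0.2, -0.7]
width: 0.0429
finger_force: 41.8
```

send_rows --plan '[[0.3,[0,0,0.5],[0,0,0]],[0.3,[0,0,0.5],[0,0,0]],[0.3,[0,0,0.9],[0,0,0]],[0.3,[0,0,0.9],[0,0,0]]]'

```text
t: 18.1
tool_pos: [0.655, -0.0589, 0.0058]
orientation: [0.0, -0.022, 1.0, -0.0]
force: [-4.2, 1.0, 11.6]
width: 0.0432
finger_force: 43.3
```

send_rows --plan '[[0.58,[0,0,-0.5],[0,0,0]],[0.58,[0,0,-0.5],[0,0,0]],[0.58,[0,0,-0.5],[0,0,0]],[0.6,[0,0,-0.5],[0,0,0]],[0.6,[0,0,-4],[0,0,0]],[0.62,[0,0,-10],[0,0,0]],[0.65,[0,0,-25],[0,0,0]],[0.8,[0,0,-55],[0,0,0]],[1,[0,0,-90],[0,0,0]],[1,[0,0,-110],[0,0,0]],[1,[0,0,-110],[0,0,0]]]'

```text
t: 19.2
tool_pos: [0.6568, -0.0592, 0.1195]
orientation: [0.003, -0.022, 1.0, -0.001]
force: [0.5, 0.1, -0.3]
width: 0.085
finger_force: 0.0
```

```bash
python3 -c "
from h import *
go(462,271.5,85,34.6);print(state()['tool_pos'])
"
```

```text
shift [180.5 338.9  32.9] turn [0.0074 0.0041 2.5809] dist 385.0 t 19.2 w 0.085
[ 0.65678723 -0.05920856  0.11947463]
```

send_rows --plan '[[1,[18,30,0],[0,0,-0.05]],[1,[180,339,33],[0,0,-0.56]],[1,[180,339,33],[0,0,-0.56]],[1,[180,339,33],[0,0,-0.56]],[1,[180,339,33],[0,0,-0.56]],[1,[180,339,33],[0,0,-0.56]],[1,[180,339,33],[0,0,-0.56]],[1,[180,339,33],[0,0,-0.56]],[1,[180,339,33],[0,0,-0.56]],[1,[180,339,33],[0,0,-0.56]],[1,[180,339,33],[0,0,-0.56]],[1,[180,339,33],[0,0,-0.56]]]'

```text
t: 20.4
tool_pos: [0.4612, 0.2711, 0.0821]
orientation: [0.0, -0.296, 0.955, -0.0]
force: [-0.2, -0.1, -0.6]
width: 0.0854
finger_force: 0.0
```

```bash
python3 -c "
from h import *
go(462,271.5,17,214.6);print(state()['tool_pos'])
c=read_camera('scene');cv2.imwrite('pics/a5.png',cv2.resize(c['color'][90:300,140:420,::-1],None,fx=2.5,fy=2.5))"
```

```text
shift [-0.9 -0.1 65.1] turn [-0.0002  0.0004 -0.0023] dist 65.0 t 20.4 w 0.0854
[0.46116978 0.27106364 0.08207165]
```

View pics/a5.png

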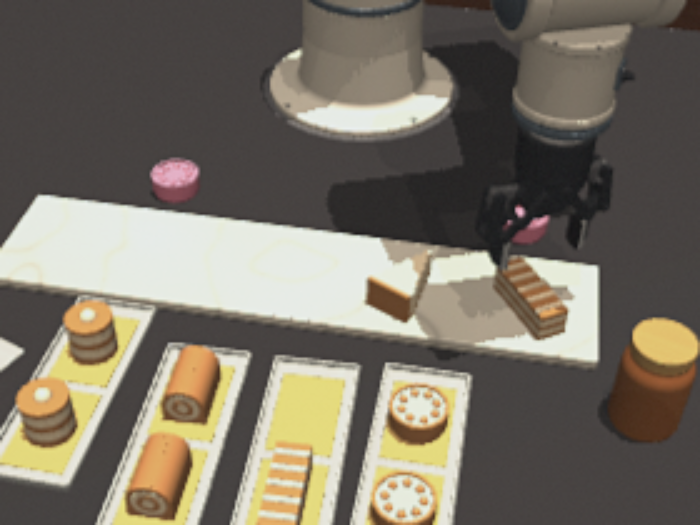

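The tower, roll and tart are placed, and the gripper is over the bar at crop pixel (530,295).

send_rows --plan '[[1,[-0.5,0,30],[0,0,0]],[1,[-0.5,0,54],[0,0,0]],[1,[-0.5,0,64],[0,0,0]],[1,[-0.5,0,64],[0,0,0]],[0.2,[-0.5,0,64],[0,0,0]],[0.2,[-0.5,0,64],[0,0,0]],[0.2,[-0.5,0,64],[0,0,0]],[0.2,[-0.5,0,64],[0,0,0]],[0.2,[-0.5,0,64],[0,0,0]],[0.2,[-0.5,0,64],[0,0,0]],[0.2,[-0.5,0,64],[0,0,0]],[0.2,[-0.5,0,64],[0,0,0]]]'

```text
t: 21.65
tool_pos: [0.4612, 0.2725, 0.0187]
orientation: [0.001, -0.297, 0.955, 0.0]
force: [-1.1, -1.1, 9.1]
width: 0.0336
finger_force: 40.0
```

```bash
python3 -c "
from h import *
go(651,59.5,70,182.8);print(state()['tool_pos'])
"
```

```text
shift [ -35.5 -283.1  -51.2] turn [0.     0.0013 0.5546] dist 290.0 t 21.65 w 0.0336
[0.46118062 0.27248159 0.0187077 ]
```

send_rows --plan '[[0.2,[0,0,-10],[0,0,0]],[0.2,[0,0,-35],[0,0,0]],[0.2,[-1,-8,-60],[0,0,0.02]],[0.2,[-3,-26,-70],[0,0,0.06]],[0.2,[-7,-55,-70],[0,0,0.12]],[0.2,[-11,-88,-70],[0,0,0.18]],[0.2,[-15,-122,-70],[0,0,0.24]],[0.2,[-20,-157,-70],[0,0,0.31]],[0.2,[-24,-192,-70],[0,0,0.38]],[0.2,[-28,-227,-70],[0,0,0.45]],[0.2,[-32,-256,-70],[0,0,0.51]],[0.2,[-35,-277,-65],[0,0,0.545]]]'

```text
t: 22.85
tool_pos: [0.6483, 0.0624, 0.0842]
orientation: [0.001, -0.027, 1.0, -0.0]
force: [0.1, 0.4, -1.1]
width: 0.0338
finger_force: 40.4
```

send_rows --plan '[[0.2,[0,-6,0],[0,0,0.01]],[0.2,[0,-6,0],[0,0,0.01]]]'

```text
t: 23.05
tool_pos: [0.6468, 0.0574, 0.0832]
orientation: [-0.0, -0.024, 1.0, 0.0]
force: [-0.7, 0.2, -1.1]
width: 0.0335
finger_force: 40.3
```

```bash
python3 -c "
from h import *
go(651,59.5,8.3,182.8);print(state()['tool_pos'])
"
```

```text
shift [-4.4  1.9 74.9] turn [ 0.     -0.0005 -0.0015] dist 75.0 t 23.05 w 0.0335
[0.64675666 0.05741134 0.08318758]
```

send_rows --plan '[[0.2,[-2,1,20],[0,0,0]],[0.2,[-3.5,2,45],[0,0,0]],[0.2,[-3.5,2,62],[0,0,0]],[0.2,[-3.5,2,70],[0,0,0]],[0.2,[-3.5,2,73],[0,0,0]],[0.2,[-3.5,2,74.5],[0,0,0]],[0.2,[-3.5,2,75],[0,0,0]],[0.2,[-3.5,2,75.5],[0,0,0]],[0.2,[-3.5,2,75.5],[0,0,0]]]'

```text
t: 23.95
tool_pos: [0.6507, 0.0602, 0.0079]
orientation: [0.0, -0.024, 1.0, -0.0]
force: [0.3, 0.0, -1.7]
width: 0.0332
finger_force: 40.3
```

send_rows --plan '[[0.2,[0,0,0.5],[0,0,0]],[0.2,[0,0,0.5],[0,0,0]],[0.2,[0,0,0.9],[0,0,0]],[0.2,[0,0,0.9],[0,0,0]]]'

```text
t: 24.35
tool_pos: [0.6508, 0.0602, 0.0077]
orientation: [0.0, -0.024, 1.0, -0.0]
force: [-4.3, 0.1, 13.7]
width: 0.0333
finger_force: 42.4
```

send_rows --plan '[[0.48,[0,0,-0.5],[0,0,0]],[0.48,[0,0,-0.5],[0,0,0]],[0.48,[0,0,-0.5],[0,0,0]],[0.5,[0,0,-0.5],[0,0,0]],[0.5,[0,0,-4],[0,0,0]],[0.52,[0,0,-10],[0,0,0]],[0.6,[0,0,-25],[0,0,0]],[0.7,[0,0,-55],[0,0,0]],[0.8,[0,0,-90],[0,0,0]],[0.8,[0,0,-130],[0,0,0]],[0.8,[40,0,-150],[0,0,0]],[0.8,[80,0,-150],[0,0,0]]]'

```text
t: 25.55
tool_pos: [0.5719, 0.0563, 0.1606]
orientation: [0.003, -0.024, 1.0, -0.0]
force: [0.1, -0.4, -0.7]
width: 0.0681
finger_force: 0.0
```

send_rows --plan '[[0.8,[50,0,0],[0,0,0]],[0.8,[100,0,0],[0,0,0]],[0.8,[150,0,0],[0,0,0]],[0.8,[200,0,0],[0,0,0]],[0.8,[200,0,0],[0,0,0]]]'

```text
t: 26.05
tool_pos: [0.3632, 0.0469, 0.1567]
orientation: [-0.003, -0.024, 1.0, 0.0]
force: [0.6, -0.7, 0.4]
width: 0.0686
finger_force: 0.0
```

```bash
python3 - <<'E'
from h import *
for n in("scene","top"):
    c=read_camera(n); im=c["color"][:,:,::-1].copy()
    if n=="scene": b=cv2.resize(im[130:330,120:420],None,fx=2.6,fy=2.6)
    else: b=cv2.resize(im[80:250,180:430],None,fx=3,fy=3,interpolation=2)
    if n=="top":
        for P in [(.605,-.185,.053),(.641,.173,.033),(.655,-.059,.049),(.651,.0597,.039)]:
            u=proj(c,P); cv2.drawMarker(b,tuple(int(k) for k in (u-[180,80])*3),(255,0,0),0,9)
    cv2.imwrite(f"pics/f_{n}.png",b)
print(state()["tool_pos"])
E
```

```text
[0.3705882  0.04672248 0.15753655]
```

View pics/f_scene.png

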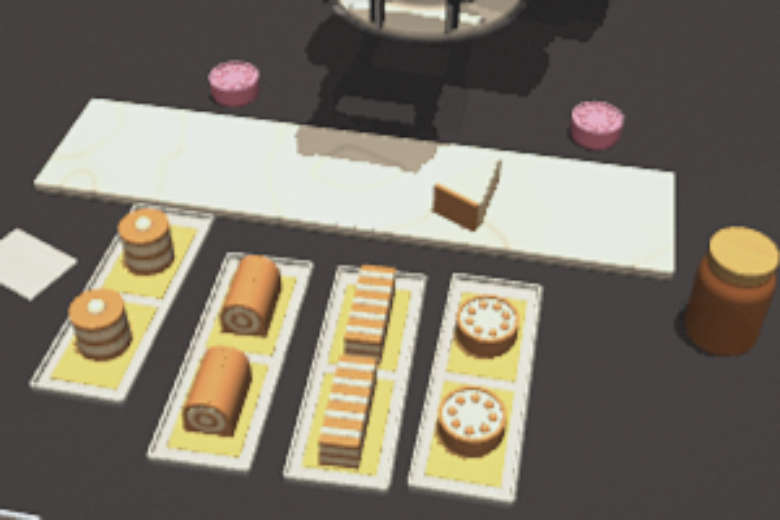

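View pics/f_top.png

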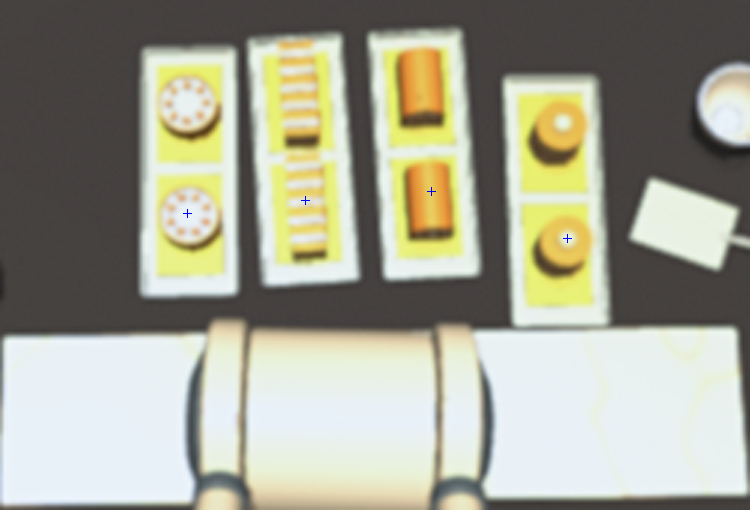

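All four pastries stand upright, within about 5 mm of the predicted centres (the crosses). The wedge, jar and pink tarts are unmoved.

```bash
python3 -c "
from h import *
print(hand_in())"
```

```text
the job is handed in; nothing more can be done
None
```

The job is handed in: the tower, tart, roll and bar each stand upright at the middle of their card, the roll and bar lying along their trays, after about 26 s, with the wedge, jar and pink look-alikes not moved.

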